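# Find the cordless curing lamp that has its battery and hold it over the nail stand

### The arm

A 7-joint arm with a two-finger parallel gripper is mounted at the origin on the work surface. World frame = base frame: x ahead of the robot, y to its left, z up, the work surface at z = 0. Lengths are in mm, angles in rad, forces in N, time in s.
With the tool pointing down it reaches from about 425 to 1025 mm from the base axis. Payload 9.4 kg.
Tool frame: the origin (TCP) lies on the centre line of the jaws, within the pads' length; the fingertips stand 25 mm ahead of it and the grasp point (between the pads) lies 6 mm ahead of it; z points along the fingers, y is the line along which they close (so a half turn about z gives the same grasp; the last joint's range is limited). The gripper opens to 93 mm and grips with 3 to 60 N. Pads are 15 mm wide; open, the fingers measure 128 mm over their backs; the gripper's body (75 mm by 188 mm) begins 65 mm behind the grasp point.
Start: joints at [-1.419, 0.599, -0.003, 1.599, 0.002, 0.943, -0.08], TCP at [164.44, 706.105, 243.618] pointing down, gripper open.
Joint ranges: [-2.57, 2.57], [-0.35, 1.97], [-1.29, 1.29], [0.11, 2.56], [-1.05, 4.19], [0.11, 1.86], [-2.63, 2.63]. Speed limits (rad/s): [2.22, 2.22, 3.01, 3.01, 3.14, 3.14, 3.14].

### API

Orientations are given as [roll, pitch, yaw] about the fixed x, y, z axes, in that order (R = Rz(yaw) Ry(pitch) Rx(roll)).
In Python, from rig import env gives the robot as it stands. The module is installed in compiled form; this text tells all that it offers.
- The arm moves only by the tool move_arm, never from a script. Its argument "increments" is a list of rows, each a list of 3 entries, a list of its own where there are three numbers: the opening, from -1 (shut) to 1 (fully open), then the shift along the tool's x, y, z in units of 50 mm (1.0 is 50 mm), then the turn about the tool's z in degrees. In form: [[claw, [tx, ty, tz], yaw], ...]. A call has 1 to 20 rows; each row shifts and turns the commanded pose from where the row before left it, along the tool's axes as they then stand; what a row does not reach is not made up. A row lasts 1/10 s, in which the tool goes at most 50 mm and 8.59 degrees, less where a joint would pass 70% of its speed; a pose out of reach is approached as far as the arm can. A call is refused whole if a number of a shift passes 1 or a number of a turn 8.59, either way. A call with a gripper value outside its range is refused whole. The fingers move at their own pace and stop on an object; the grip force is fixed at half the most. Time passes only in rows, so rows that do not move let the fingers close. It gives the time, the measured TCP pose, the force, the opening and the grip force at its end, in the units of the state.
- env.observe(): the state, without advancing time (a new reading comes with each control period).
- env.get_image(name): name is "scene" or "top" or "wrist"; returns the picture (400x640x3 uint8, blue, green, red); there is no depth.
- env.get_calibration(name): a dict with "K" (3x3 intrinsics, pixels), "k1" (the pictures are not rectified: a ray, as slopes to the right and down, at radius r is drawn at 1 + k1 r^2 times it, then the intrinsics apply), "R" (3x3) and "t" (3): a world point X has camera coordinates R X + t. Camera axes: x right, y down, z forward; pixel columns grow to the right and rows downward; lengths in mm; the calibration is good to about 2 mm. A picture is of the moment at which its call begins: read the wrist's pose just before it. get_calibration takes no time and is no camera call; for the wrist camera it gives the pose at the moment of the call.
- env.finish_job(): hands the job in; it is judged then, once.
The state is a dict: "time": time; "q": joint angles; "qvel": joint speeds; "tau": joint torques, N m; "ee_pos": TCP position; "tcp_rot": TCP orientation; "ft_force": force on the tool from outside, world axes, zero at the start; "moment": the same for the moment, N m; "finger_gap": opening from 0.0 (shut) to 1.0 (fully open); "grasp_force": force on a finger pad.
Only numpy, scipy, OpenCV 4.12 (cv2) and the standard library are available. Lean on these libraries where they do the work, as an engineer would, in place of code of your own. Each camera call takes 0.05 s, during which the arm holds its last target. There are 200 camera calls.

### The job

Only one of the two identical curing lamps has its battery in, and you can tell only by weight: pull the left lamp (the robot's left) straight up clear out of its holder, feel its weight and stand it back in its own holder, then lift the right one clear in the same way. Finish while holding the heavier lamp still and upright, lens down, centred about 50 mm above the tips on the nail stand and not touching it, with the lighter lamp standing in its own holder. Never touch the stand with a lamp, keep the lamps upright, and leave the bottles and the buffer block where they are.

Things in the scene. Friction and masses are not known exactly. Their poses are not given: they have to be found in the camera images.
- lamp_left: white round lamp wand, 160 mm tall, standing lens down in the left (+y) holder. Barrel 42 mm in diameter to 88 mm above the lens (foot tapers to 32 over the lowest 8 mm), shoulder to 100 mm, then a neck 26 mm in diameter to the top: grip here. Origin: centre of the lens face (underside); z towards the neck. 0.13 kg; a battery (2 mm of play) hidden in one lamp, at random, adds 0.18 kg.
- lamp_right: white round lamp wand, 160 mm tall, standing lens down in the right (-y) holder. Barrel 42 mm in diameter to 88 mm above the lens (foot tapers to 32 over the lowest 8 mm), shoulder to 100 mm, then a neck 26 mm in diameter to the top: grip here. Origin: centre of the lens face (underside); z towards the neck. 0.13 kg; a battery (2 mm of play) hidden in one lamp, at random, adds 0.18 kg.
- holder_left: left-hand (+y) holder, an upright black round cup fixed to the table, 55 mm tall, outside diameter 60 mm at the rim and 76 mm at the foot, wall 4 mm, mouth 52 mm in diameter; its inner floor, on which the lamp's lens rests, is 8 mm above the table. Origin at the centre of its underside, z up.
- holder_right: right-hand (-y) holder, an upright black round cup fixed to the table, 55 mm tall, outside diameter 60 mm at the rim and 76 mm at the foot, wall 4 mm, mouth 52 mm in diameter; its inner floor, on which the lamp's lens rests, is 8 mm above the table. Origin at the centre of its underside, z up.
- nail_stand: grey nail practice stand fixed to the table beyond the holders: a base plate 50 by 80 mm (x, y), 12 mm thick, with a row of three white nail tips on short posts along its y, 39 mm tall in all. Origin at the centre of its underside, z up.
- tips_middle (a point): point on top of the middle nail tip of the stand, 39 mm above the table, over the centre of the stand; axes as the stand's
- cream_bottle: loose amber bottle, 48 mm in diameter, 140 mm tall, a bystander on the left side; origin at the centre of its underside
- polish_bottle: loose small black bottle, 30 mm in diameter, 65 mm tall, a bystander between the holders and nearer the robot; origin at the centre of its underside
- buffer_block: loose white nail buffer block lying flat, 95 by 28 by 28 mm, a bystander on the right side; origin at the centre of its underside
Not all that is in view belongs to the job. What is shaped like the nail_stand but orange or red is not meant. Leave any green look-alike of the lamp_right alone.

How it is judged (in metres and radians):
On the way, in this order (a step that is already met when the one before it is completed fails the run):
1. the left lamp is lifted clear of its holder while the right one stands in its own (z of lamp_left in the frame of holder_left above 0.065 m and contact force between lamp_left and the fingers above 0.5 N and z of lamp_right in the frame of holder_right below 0.015 m and horizontal distance between lamp_right and holder_right below 0.015 m and angle between lamp_right's own z axis and vertical below 0.3 rad), for 0.3 s.
2. the left lamp stands back in its holder, let go (z of lamp_left in the frame of holder_left below 0.015 m and horizontal distance between lamp_left and holder_left below 0.015 m and angle between lamp_left's own z axis and vertical below 0.3 rad and contact force between lamp_left and the fingers below 0.05 N), for 0.1 s.
3. the right lamp is lifted clear of its holder while the left one stands in its own (z of lamp_right in the frame of holder_right above 0.065 m and contact force between lamp_right and the fingers above 0.5 N and z of lamp_left in the frame of holder_left below 0.015 m and horizontal distance between lamp_left and holder_left below 0.015 m and angle between lamp_left's own z axis and vertical below 0.3 rad), for 0.3 s.
At the end, for the whole second after the job is handed in: One lamp is held still and upright (0.2 rad), lens 25-80 mm above the tips, within 25 mm of the middle one, not touching the stand; the other stands free in its own holder (7 mm of its floor, 15 mm of its centre, 0.3 rad) and weighs 0.4-2.0 N on it: the one without battery (((horizontal distance between lamp_left and tips_middle below 0.025 m and z of lamp_left in the frame of tips_middle between 0.025 and 0.08 m and angle between lamp_left's own z axis and vertical below 0.2 rad and linear speed of each of lamp_left, lamp_right below 0.03 m/s and contact force between lamp_left and the fingers above 0.5 N and contact force between lamp_left and nail_stand below 0.05 N and (z of lamp_right in the frame of holder_right below 0.015 m and horizontal distance between lamp_right and holder_right below 0.015 m and angle between lamp_right's own z axis and vertical below 0.3 rad) and contact force between lamp_right and the fingers below 0.05 N and contact force between lamp_right and holder_right between 0.4 and 2 N) or (horizontal distance between lamp_right and tips_middle below 0.025 m and z of lamp_right in the frame of tips_middle between 0.025 and 0.08 m and angle between lamp_right's own z axis and vertical below 0.2 rad and linear speed of each of lamp_right, lamp_left below 0.03 m/s and contact force between lamp_right and the fingers above 0.5 N and contact force between lamp_right and nail_stand below 0.05 N and (z of lamp_left in the frame of holder_left below 0.015 m and horizontal distance between lamp_left and holder_left below 0.015 m and angle between lamp_left's own z axis and vertical below 0.3 rad) and contact force between lamp_left and the fingers below 0.05 N and contact force between lamp_left and holder_left between 0.4 and 2 N))); the arm keeps its last pose, push and grip.
It fails at once if a lamp touches the nail stand (contact force between any of lamp_left, lamp_right and nail_stand above 0.3 N).
It fails at once if a lamp is tipped more than 0.6 rad (angle between any of lamp_left, lamp_right's own z axis and vertical above 0.6 rad).
It fails at once if a bottle or the buffer block is moved by more than 30 mm (distance of any of cream_bottle, polish_bottle, buffer_block from where it was at the start of the episode above 0.03 m).
It also fails if it takes over 61 s, if anything falls off the work surface, if the arm or the gripper's body presses on something with over 40 N, if the wrist force passes 120 N, or if a joint passes its speed limit or range.

## Working session

There is one attempt and no reset: what is moved stays moved. The work goes in short steps, Python scripts to look and compute and a tool call to move; the robot and the scene stay as the last step left them, time stands still between calls to the robot, and variables do not carry over. Pictures are saved under pics/ and viewed, at most 10 in all, crops included, and the job is handed in when it is done.

Besides the shell and the picture viewer there is one more tool, called after "Call:" as a command line: name --argument value ..., lists and objects as JSON in quotes. move_arm: Moves the arm, as the interface text tells. Its arguments: {"type":"object","properties":{"increments":{"type":"array","items":{"type":"array"}}},"required":["increments"]}

```bash
mkdir -p pics
python3 - <<'E'
from rig import env
import cv2
for n in("scene","top"):
    cv2.imwrite(f"pics/{n}0.png",env.get_image(n))
    c=env.get_calibration(n);print(n,c)
s=env.observe();print(s["time"],s["ee_pos"],s["tcp_rot"],s["ft_force"],s["finger_gap"])
E
```

```text
scene {'K': array([[422.64526001,   0.        , 319.05834984],
       [  0.        , 422.64526001, 198.98397159],
       [  0.        ,   0.        ,   1.        ]]), 'k1': 0.003665934490745273, 'R': array([[-0.43911619,  0.89842088, -0.00410952],
       [ 0.63878133,  0.30899059, -0.70461566],
       [-0.63177162, -0.31203323, -0.70957726]]), 't': array([ 241.82152115, -311.27545836, 1517.09030037])}
top {'K': array([[370.67498095,   0.        , 315.89852995],
       [  0.        , 370.67498095, 191.10692879],
       [  0.        ,   0.        ,   1.        ]]), 'k1': -0.002167472185896215, 'R': array([[-0.00517685, -0.9999022 , -0.01299184],
       [-0.99966784,  0.00550277, -0.02517801],
       [ 0.02524704,  0.01285719, -0.99959856]]), 't': array([ -8.79582584, 517.9404291 , 981.40643348])}
0.1 [164.33578406 705.71209593 242.8368068 ] [-3.14018145e+00  1.14240779e-04  2.91288099e+00] [ 0.54258367 -0.07153536 -0.58218249] 0.997418352800379
```

View pics/scene0.png

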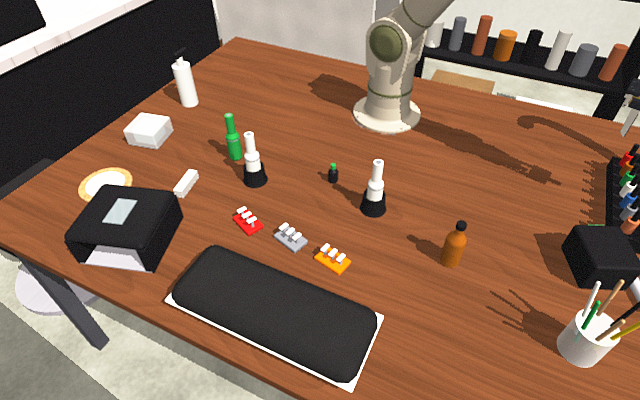

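View pics/top0.png

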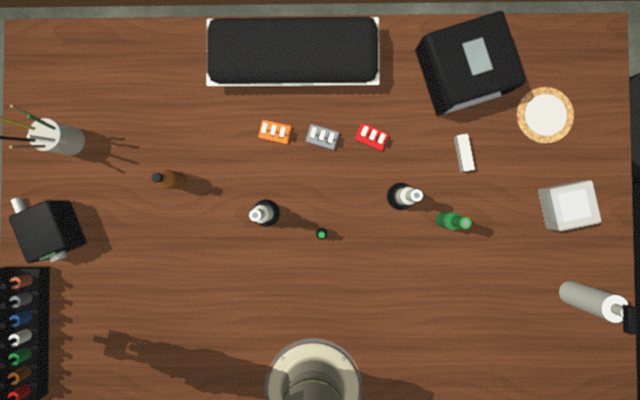

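The lamps stand at top-view (264,213) for the left one and (403,196) for the right one. The grey stand is at (323,136), the green look-alike at (453,221) and the polish bottle at (321,234). I'll zoom in to get exact pixels.

Run:
```python
import cv2,numpy as np
t=cv2.imread("pics/top0.png");s=cv2.imread("pics/scene0.png")
def c(i,u,v,w=66,h=50):return cv2.resize(i[v:v+h,u:u+w],(396,300),interpolation=cv2.INTER_CUBIC)
r1=np.hstack([c(t,235,185),c(t,375,170)]);r2=np.hstack([c(t,290,110),c(s,345,155)])
r3=np.hstack([c(s,225,128,66,65)[:300],c(s,258,210)])
cv2.imwrite("pics/z1.png",np.vstack([r1,r2]))
```

```text
(no output)
```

View pics/z1.png

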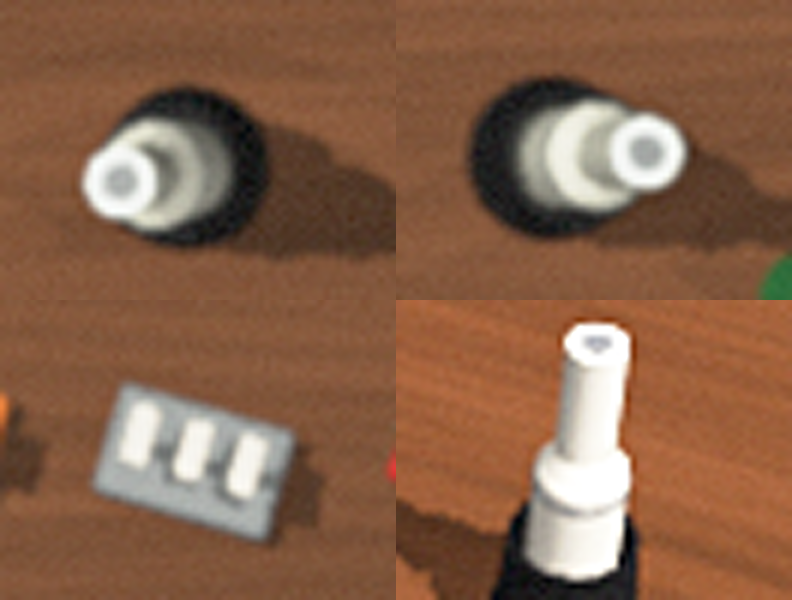

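The crop shows the left neck top at (254.7,214.7), the right neck top at (416.6,194.7) and the middle tip at (321.8,134.6) in the top view. In the scene view the left neck top is at (378.2,161.7).

```bash
cat > h.py <<'E'
from rig import env
import numpy as np,cv2
def ray(c,uv):
    d=np.array([c["k1"],0,0,0,0.])
    p=cv2.undistortPoints(np.array([[uv]],float),c["K"],d)[0,0]
    R,t=np.array(c["R"]),np.array(c["t"])
    return -R.T@t, R.T@np.array([p[0],p[1],1])
def atz(c,uv,z):
    o,d=ray(c,uv);return o+d*(z-o[2])/d[2]
def proj(c,X):
    p=np.array(c["R"])@X+c["t"];x=p[:2]/p[2];x=x*(1+c["k1"]*(x@x));return c["K"][:2,:2]@x+c["K"][:2,2]
E
python3 - <<'E'
from h import *
np.set_printoptions(precision=1,suppress=True)
c=env.get_calibration("top");s=env.get_calibration("scene")
L=atz(c,(254.7,214.7),168);R=atz(c,(416.6,194.7),168);T=atz(c,(321.8,134.6),39)
print(L,R,T,"L scene",atz(s,(378.2,161.7),168),"R,T proj scene",proj(s,R),proj(s,T))
# foot circles: dark-ring extents at z=0 (right edge of left, left edge of right)
print("feet",atz(c,(279.5,212.5),0),atz(c,(387.5,196),0))
print("polish",atz(c,(321,234),65),"green top",atz(c,(465,223),168),"stand",atz(c,(322.3,136.7),12))
print("scene green top",atz(s,(229,116),168))
E
```

```text
[461.9 123.1 168. ] [ 504.6 -237.3  168. ] [663.2 -28.   39. ] L scene [465.2 124.8 168. ] R,T proj scene [248.1 132.8] [289.8 228.8]
feet [461.2  86.4   0. ] [ 503.9 -203.     0. ]
polish [409.1 -24.5  65. ] green top [ 441.4 -343.3  168. ] stand [662.4 -29.4  12. ]
scene green top [ 460.5 -330.2  168. ]
```

Call:
move_arm --increments '[[1,[0,0,0],-6.5],[1,[0,0,0],-6.6],[1,[-0.2,-0.4,0],0],[1,[-0.36,-0.7,0],0],[1,[-0.36,-0.7,0],0],[1,[-0.36,-0.7,0],0],[1,[-0.36,-0.7,0],0],[1,[-0.36,-0.7,0],0],[1,[-0.36,-0.7,0],0],[1,[-0.36,-0.7,0],0],[1,[-0.36,-0.7,0],0],[1,[-0.36,-0.7,0],0],[1,[-0.36,-0.7,0],0],[1,[-0.36,-0.7,0],0],[1,[-0.36,-0.7,0],0],[1,[-0.36,-0.7,0],0],[1,[-0.36,-0.7,0],0],[1,[-0.36,-0.7,0],0],[1,[-0.36,-0.7,0],0],[1,[-0.1,-0.2,0],0]]'

```text
time: 2.1
ee_pos: [468.6, 112.2, 243.6]
tcp_rot: [-3.14, 0.0, 3.137]
ft_force: [0.0, -0.7, -0.2]
finger_gap: 1.0
grasp_force: 0.0
```

Run:
```python
from h import *
np.set_printoptions(precision=2,suppress=True)
o=env.observe();c=env.get_calibration("wrist");cv2.imwrite("pics/w1.png",env.get_image("wrist"))
print(o["time"],o["ee_pos"],o["tcp_rot"],o["ft_force"],o["q"])
for p in([463,124,168],[463,124,55]):print(proj(c,np.array(p,float)))
```

```text
2.1 [468.64 112.19 243.56] [-3.14  0.    3.14] [ 0.01 -0.73 -0.16] [-0.35  0.31  0.    2.14  0.    0.69  1.21]
[341.05 205.62]
[335.73 176.06]
```

View pics/w1.png

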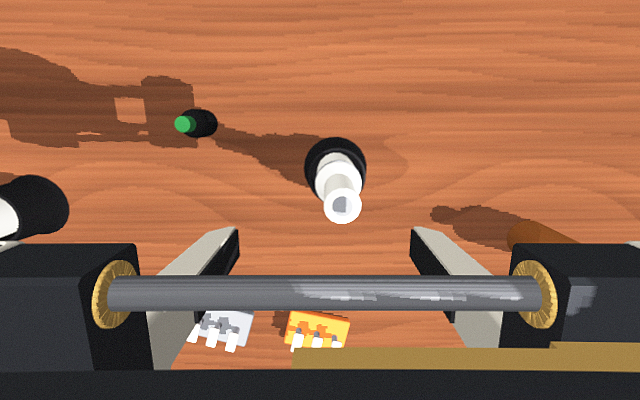

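The neck top appears at (342,206), which matches the prediction, so the left lamp is at (463,124). I'll descend and grip it.

Call:
move_arm --increments '[[1,[0.06,0.12,0],0],[1,[0.05,0.12,0],0],[1,[0,0,0],0],[1,[0,0,0.4],0],[1,[0,0,0.5],0],[1,[0,0,0.5],0],[1,[0,0,0.4],0],[1,[0,0,0.15],0],[1,[0,0,0],0],[1,[0,0,0],0],[-1,[0,0,0],0],[-1,[0,0,0],0],[-1,[0,0,0],0],[-1,[0,0,0],0],[-1,[0,0,0],0],[-1,[0,0,0],0],[-1,[0,0,0],0],[-1,[0,0,0],0]]'

```text
time: 3.95
ee_pos: [461.9, 128.0, 146.1]
tcp_rot: [-3.142, -0.0, 3.141]
ft_force: [0.5, -0.3, -0.1]
finger_gap: 0.36
grasp_force: 0.0
```

Call:
move_arm --increments '[[-1,[0,-0.07,0],0],[-1,[0,0,0],0],[-1,[0,0,0],0],[-1,[0,0,0],0]]'

```text
time: 4.35
ee_pos: [461.8, 124.2, 146.1]
tcp_rot: [-3.141, -0.0, 3.141]
ft_force: [-0.8, -0.8, -0.3]
finger_gap: 0.27
grasp_force: 30.0
```

Call:
move_arm --increments '[[-1,[0,0,-0.1],0],[-1,[0,0,-0.3],0],[-1,[0,0,-0.4],0],[-1,[0,0,-0.4],0],[-1,[0,0,-0.3],0],[-1,[0,0,-0.1],0],[-1,[0,0,0],0],[-1,[0,0,0],0],[-1,[0,0,0],0],[-1,[0,0,0],0],[-1,[0,0,0],0],[-1,[0,0,0],0],[-1,[0,0,0],0],[-1,[0,0,0],0]]'

```text
time: 5.75
ee_pos: [461.9, 124.5, 226.1]
tcp_rot: [-3.142, 0.0, 3.141]
ft_force: [-0.5, -0.5, -2.3]
finger_gap: 0.274
grasp_force: 30.0
```

Run:
```python
from h import *
f=[]
for i in range(10):
    im=env.get_image("wrist");o=env.observe();f.append(o["ft_force"])
print(np.mean(f,0),np.std(f,0),o["time"],o["ee_pos"],o["grasp_force"])
cv2.imwrite("pics/w2.png",im);cv2.imwrite("pics/s2.png",cv2.resize(env.get_image("scene")[60:260,200:460],None,fx=2.5,fy=2.5))
```

```text
[-0.04032742  0.18020864 -2.67192001] [0.5373326  0.60283479 0.54765972] 6.25 [461.85765648 124.56916815 226.14434929] 29.999532401561737
```

View pics/s2.png

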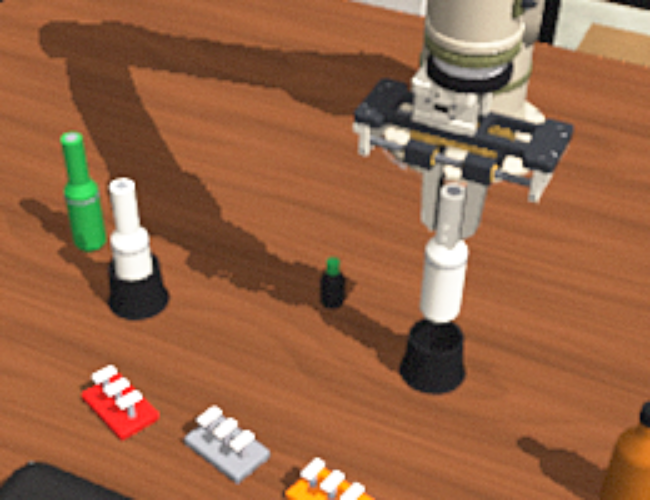

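The left lamp hangs upright and clear of its holder (crop 445,280). Its weight reads about 2.5 N, which looks heavy, and the right lamp's reading will confirm it. I'll put it back now.

Call:
move_arm --increments '[[-1,[0,0,0.15],0],[-1,[0,0,0.3],0],[-1,[0,0,0.4],0],[-1,[0,0,0.3],0],[-1,[0,0,0.2],0],[-1,[0,0,0.13],0],[-1,[0,0,0.08],0],[-1,[0,0,0.02],0],[-1,[0,0,0.02],0],[-1,[0,0,0],0],[-1,[0,0,0],0]]'

```text
time: 7.4
ee_pos: [462.1, 124.6, 146.5]
tcp_rot: [3.141, 0.001, 3.141]
ft_force: [0.0, -1.0, -3.7]
finger_gap: 0.273
grasp_force: 30.0
```

Call:
move_arm --increments '[[-1,[0,0,0.01],0],[-1,[0,0,0],0],[1,[0,0,0],0],[1,[0,0,0],0],[1,[0,0,0],0],[1,[0,0,0],0],[1,[0,0,0],0],[1,[0,0,0],0],[1,[0,0,0],0],[1,[0,0,0],0],[1,[0,0,0],0],[1,[0,0,-0.3],0],[1,[0,0,-0.6],0],[1,[0,0,-0.6],0],[1,[0,0,-0.4],0],[1,[0,0,-0.1],0],[1,[0,0,0],0]]'

```text
time: 9.1
ee_pos: [462.0, 124.6, 246.0]
tcp_rot: [3.141, 0.001, 3.141]
ft_force: [0.4, 0.5, 0.2]
finger_gap: 1.0
grasp_force: 0.0
```

Run:
```python
from h import *
f=[]
for i in range(12):
    im=env.get_image("wrist");o=env.observe();f.append(o["ft_force"])
print(np.mean(f,0),np.std(f,0),o["time"],o["ee_pos"],o["finger_gap"])
c=env.get_calibration("wrist");print(proj(c,np.array([462.,124.5,168])))
cv2.imwrite("pics/w3.png",im)
```

```text
[0.02730581 0.02168632 0.00630453] [0.34021887 0.42338642 0.28868876] 9.7 [461.82569772 124.58623028 245.46524764] 1.0006408270481661
[323.71071727 213.05998126]
```

View pics/w3.png

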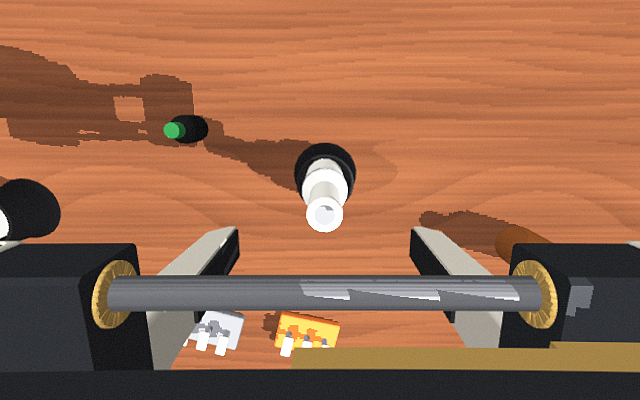

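The left lamp stands back in its holder at (324,214), as predicted, and the empty-gripper force reads 0.0 N. Next I'll move over the right lamp.

Call:
move_arm --increments '[[1,[-0.04,-0.3,0],0],[1,[-0.08,-0.65,0],0],[1,[-0.08,-0.7,0],0],[1,[-0.08,-0.7,0],0],[1,[-0.08,-0.7,0],0],[1,[-0.08,-0.7,0],0],[1,[-0.08,-0.7,0],0],[1,[-0.08,-0.7,0],0],[1,[-0.08,-0.7,0],0],[1,[-0.08,-0.6,0],0],[1,[-0.06,-0.4,0],0],[1,[-0.06,-0.25,0],0],[1,[-0.06,-0.15,0],0],[1,[0,0,0],0],[1,[0,0,0],0]]'

```text
time: 11.2
ee_pos: [508.9, -236.9, 245.5]
tcp_rot: [3.141, -0.0, -3.141]
ft_force: [-0.4, -0.4, 0.2]
finger_gap: 1.002
grasp_force: 0.0
```

Run:
```python
from h import *
np.set_printoptions(precision=2,suppress=True)
o=env.observe();c=env.get_calibration("wrist");cv2.imwrite("pics/w4.png",env.get_image("wrist"))
print(o["time"],o["ee_pos"],o["tcp_rot"],o["q"])
for p in([505,-238,168],[505,-238,55]):print(proj(c,np.array(p,float)))
```

```text
11.2 [ 508.89 -236.88  245.52] [ 3.14 -0.   -3.14] [ 0.28  0.4   0.07  1.98 -0.04  0.76  1.95]
[322.08 207.44]
[322.8  177.56]
```

View pics/w4.png

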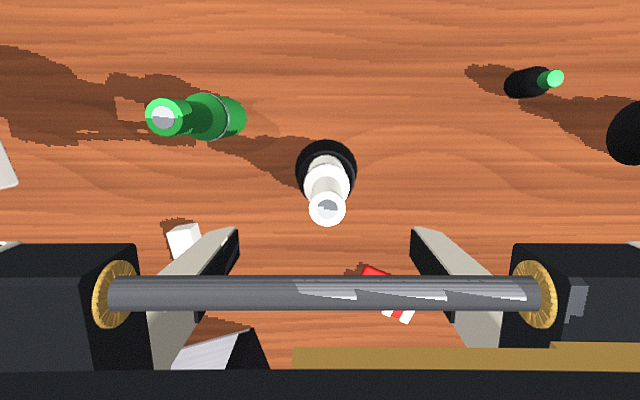

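The right neck top is at (327,209), against a predicted (322,207), so the lamp is near (506,-234.7). The green look-alike at (165,117) is well clear of the fingers.

Call:
move_arm --increments '[[1,[0.06,0.05,0],0],[1,[0,0,0],0],[1,[0,0,0.4],0],[1,[0,0,0.5],0],[1,[0,0,0.5],0],[1,[0,0,0.4],0],[1,[0,0,0.19],0],[1,[0,0,0],0],[-1,[0,0,0],0],[-1,[0,0,0],0],[-1,[0,0,0],0],[-1,[0,0,0],0],[-1,[0,0,0],0],[-1,[0,0,0],0],[-1,[0,0,0],0],[-1,[0,0,0],0],[-1,[0,0,0],0],[-1,[0,0,0],0],[-1,[0,0,0],0],[-1,[0,0,0],0]]'

```text
time: 13.25
ee_pos: [505.8, -235.4, 146.1]
tcp_rot: [-3.142, -0.0, 3.142]
ft_force: [-0.2, -0.1, -0.6]
finger_gap: 0.274
grasp_force: 30.0
```

Call:
move_arm --increments '[[-1,[0,0,-0.1],0],[-1,[0,0,-0.3],0],[-1,[0,0,-0.4],0],[-1,[0,0,-0.4],0],[-1,[0,0,-0.3],0],[-1,[0,0,-0.1],0],[-1,[0,0,0],0],[-1,[0,0,0],0],[-1,[0,0,0],0],[-1,[0,0,0],0],[-1,[0,0,0],0],[-1,[0,0,0],0],[-1,[0,0,0],0],[-1,[0,0,0],0]]'

```text
time: 14.65
ee_pos: [505.8, -235.5, 226.1]
tcp_rot: [-3.142, 0.0, 3.141]
ft_force: [-0.0, -0.8, -1.3]
finger_gap: 0.271
grasp_force: 30.0
```

Run:
```python
from h import *
f=[]
for i in range(12):
    im=env.get_image("wrist");o=env.observe();f.append(o["ft_force"])
print(np.mean(f,0),np.std(f,0),o["time"],o["ee_pos"],o["finger_gap"],o["grasp_force"])
```

```text
[ 0.12401855 -0.02220124 -1.14824844] [0.41783999 0.42671544 0.42086957] 15.25 [ 505.81411853 -235.44675979  226.14794455] 0.2724685292810348 29.997870423831046
```

The right lamp reads 1.15 N and the left read 2.67 N, so the left one has the battery. I'll put the right lamp back.

Call:
move_arm --increments '[[-1,[0,0,0.15],0],[-1,[0,0,0.3],0],[-1,[0,0,0.4],0],[-1,[0,0,0.3],0],[-1,[0,0,0.2],0],[-1,[0,0,0.13],0],[-1,[0,0,0.08],0],[-1,[0,0,0.03],0],[-1,[0,0,0.01],0],[-1,[0,0,0],0],[-1,[0,0,0],0],[-1,[0,0,0],0]]'

```text
time: 16.45
ee_pos: [505.9, -235.5, 146.5]
tcp_rot: [-3.141, 0.001, 3.141]
ft_force: [0.2, 0.2, -0.8]
finger_gap: 0.274
grasp_force: 30.0
```

Call:
move_arm --increments '[[1,[0,0,0],0],[1,[0,0,0],0],[1,[0,0,0],0],[1,[0,0,0],0],[1,[0,0,0],0],[1,[0,0,0],0],[1,[0,0,0],0],[1,[0,0,0],0],[1,[0,0,0],0],[1,[0,0,-0.3],0],[1,[0,0,-0.6],0],[1,[0,0,-0.6],0],[1,[0,0,-0.4],0],[1,[0,0,-0.1],0],[1,[0,0,0],0]]'

```text
time: 17.95
ee_pos: [506.0, -235.5, 246.5]
tcp_rot: [-3.141, 0.001, 3.141]
ft_force: [-0.0, 0.6, 0.2]
finger_gap: 0.999
grasp_force: 0.0
```

Run:
```python
from h import *
o=env.observe();c=env.get_calibration("wrist");cv2.imwrite("pics/w5.png",env.get_image("wrist")[100:280,200:440])
print(o["time"],o["ee_pos"],proj(c,np.array([505.8,-235.4,168]))-[200,100])
```

```text
17.95 [ 505.97110566 -235.46407541  246.49475454] [123.92393919 112.03658648]
```

View pics/w5.png

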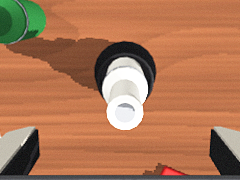

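The right lamp stands upright in its holder, with its neck top at crop (124,113) as predicted. Now back to the left lamp.

Call:
move_arm --increments '[[1,[0.04,0.3,0],0],[1,[0.08,0.65,0],0],[1,[0.08,0.7,0],0],[1,[0.08,0.7,0],0],[1,[0.08,0.7,0],0],[1,[0.08,0.7,0],0],[1,[0.08,0.7,0],0],[1,[0.08,0.7,0],0],[1,[0.08,0.7,0],0],[1,[0.08,0.6,0],0],[1,[0.06,0.4,0],0],[1,[0.06,0.25,0],0],[1,[0,0.1,0],0],[1,[0,0,0],0],[1,[0,0,0],0],[1,[0,0,0],0]]'

```text
time: 19.6
ee_pos: [462.0, 123.5, 246.1]
tcp_rot: [-3.141, -0.0, 3.14]
ft_force: [-0.5, -0.2, -0.1]
finger_gap: 1.001
grasp_force: 0.0
```

Call:
move_arm --increments '[[1,[0,0.02,0],0],[1,[0,0,0.4],0],[1,[0,0,0.5],0],[1,[0,0,0.5],0],[1,[0,0,0.4],0],[1,[0,0,0.2],0],[1,[0,0,0],0],[-1,[0,0,0],0],[-1,[0,0,0],0],[-1,[0,0,0],0],[-1,[0,0,0],0],[-1,[0,0,0],0],[-1,[0,0,0],0],[-1,[0,0,0],0],[-1,[0,0,0],0],[-1,[0,0,0],0],[-1,[0,0,0],0],[-1,[0,0,0],0],[-1,[0,0,0],0]]'

```text
time: 21.5
ee_pos: [461.8, 125.5, 146.1]
tcp_rot: [-3.142, -0.0, 3.141]
ft_force: [0.2, -0.4, -0.9]
finger_gap: 0.274
grasp_force: 30.0
```

Call:
move_arm --increments '[[-1,[0,0,-0.1],0],[-1,[0,0,-0.3],0],[-1,[0,0,-0.5],0],[-1,[0,0,-0.5],0],[-1,[0,0,-0.5],0],[-1,[0,0,-0.25],0],[-1,[0,0,-0.1],0],[-1,[0,0,0],0],[-1,[0,0,0],0]]'

```text
time: 22.4
ee_pos: [461.4, 125.4, 258.0]
tcp_rot: [-3.141, -0.001, 3.142]
ft_force: [0.6, 0.9, -3.2]
finger_gap: 0.275
grasp_force: 30.0
```

Call:
move_arm --increments '[[-1,[-0.1,-0.08,0],0],[-1,[-0.25,-0.2,0],0],[-1,[-0.35,-0.27,0],0],[-1,[-0.4,-0.3,0],0],[-1,[-0.4,-0.3,0],0],[-1,[-0.4,-0.3,0],0],[-1,[-0.4,-0.3,0],0],[-1,[-0.4,-0.3,0],0],[-1,[-0.4,-0.3,0],0],[-1,[-0.35,-0.27,0],0],[-1,[-0.3,-0.23,0],0],[-1,[-0.17,-0.14,0],0],[-1,[-0.1,-0.08,0],0],[-1,[0,0,0],0],[-1,[0,0,0],0],[-1,[0,0,0],0]]'

```text
time: 24.0
ee_pos: [662.3, -27.2, 258.7]
tcp_rot: [3.141, -0.0, -3.141]
ft_force: [-0.1, 0.7, -3.2]
finger_gap: 0.275
grasp_force: 30.0
```

Run:
```python
from h import *
np.set_printoptions(precision=1,suppress=True)
im=env.get_image("scene");o=env.observe();s=env.get_calibration("scene");t=env.get_calibration("top")
print(o["time"],o["ee_pos"],o["ft_force"])
e=o["ee_pos"];b=e-[0,0,138]
print("lens expect scene crop",(proj(s,b)-[230,60])*3,"tip",(proj(s,np.array([663,-28,39.]))-[230,60])*3)
cv2.imwrite("pics/s6.png",cv2.resize(im[60:260,230:430],None,fx=3,fy=3))
```

```text
24.05 [662.4 -27.2 258.8] [-0.4 -0.5 -2.7]
lens expect scene crop [175.3 439.7] tip [179.5 506.4]
```

View pics/s6.png

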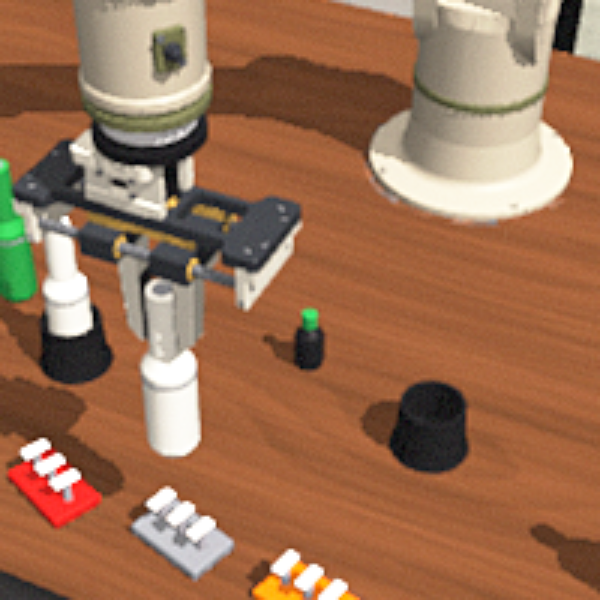

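The lamp is upright with its lens at crop (173,448). The middle tip is at (181,514), and both are offset from prediction by the same camera bias, so the lamp is centred. I'll lower it 30 mm.

Call:
move_arm --increments '[[-1,[0,0,0.1],0],[-1,[0,0,0.2],0],[-1,[0,0,0.2],0],[-1,[0,0,0.1],0],[-1,[0,0,0],0],[-1,[0,0,0],0],[-1,[0,0,0],0],[-1,[0,0,0],0],[-1,[0,0,0],0],[-1,[0,0,0],0],[-1,[0,0,0],0],[-1,[0,0,0],0]]'

```text
time: 25.25
ee_pos: [662.9, -27.9, 228.7]
tcp_rot: [3.142, 0.0, 3.142]
ft_force: [0.7, -1.0, -2.6]
finger_gap: 0.276
grasp_force: 30.0
```

Run:
```python
from h import *
o=env.observe();print(o["time"],o["ee_pos"],o["finger_gap"],o["grasp_force"],abs(o["qvel"]).max())
if abs(o["ee_pos"][2]-229)<8: print(env.finish_job())
```

```text
25.25 [662.85427011 -27.93464152 228.71245348] 0.27555291814117133 29.987131876987405 0.0018549334520318863
the job is handed in; nothing more can be done
None
```

The job is handed in at 25 s, with no verdict returned: the left lamp was the heavier (2.7 N against 1.15 N) and is held still about 50 mm above the middle tip, and the lighter right lamp stands in its own holder.

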